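Set the leg of a cookbook stand and squeeze its cam lever shut

ROBOT

A 6-joint arm with a two-finger parallel gripper is mounted at the origin on a cart in front of the work surface, level with it; the furniture and walls round the work are solid. World frame = base frame: x ahead of the robot, y to its left, z up, the work surface at z = 0. Lengths are in m, angles in rad, forces in N, time in s.
With the tool pointing down it reaches from about 0.225 to 0.875 m from the base axis. Payload 3.4 kg.
Tool frame: the origin (TCP) lies on the centre line of the jaws, within the pads' length; the fingertips stand 17 mm ahead of it and the grasp point (between the pads) lies 2 mm behind it (manip.finger_overhang is the distance from the TCP to the fingertips, in m); y points along the fingers, x is the direction in which the jaws open and shut, and the axes are right-handed (so a half turn about y gives the same grasp; the last joint's range is limited). The gripper opens to 85 mm and grips with 20 to 120 N. Pads are 22 mm wide; open, the fingers measure 114 mm over their backs; the gripper's body (76 mm by 85 mm) begins 54 mm behind the grasp point. The pads swing forward as they close: fully open they stand 13 mm farther back than shut.
Start: joints at [1.102, 0.276, 1.505, -0, 1.361, -0.121], TCP at [0.196, 0.541, 0.218] pointing down, gripper open.
Joint ranges: [-2.89, 2.89], [-0.75, 2.08], [0.22, 2.7], [-1.18, 4.32], [0.11, 2.71], [-2.7, 2.7]. Speed limits (rad/s): [2.57, 2.57, 3.14, 3.14, 3.14, 3.14].

INTERFACE

Orientations are given as a unit quaternion [w, x, y, z].
In Python, from rig import manip gives the robot as it stands.
- The arm moves only by the tool arm_command, never from a script. Its argument "commands" is a list of rows, each a list of 3 entries, a list of its own where there are three numbers: the finger opening in cm, from 0 to 8.54, then the shift along the world's x, y, z in cm, then the turn about the world's z in rad. A call has 1 to 12 rows; each row shifts and turns the commanded pose from where the row before left it; what a row does not reach is not made up. A row lasts 1/10 s, in which the tool goes at most 50 mm and 8.59 degrees, less where a joint would pass 70% of its speed; a pose out of reach is approached as far as the arm can. A call with a gripper value outside its range is refused whole. The fingers move at their own pace and stop on an object; "grip_force" is the grip in N (left out, the last holds). Time passes only in rows, so rows that do not move let the fingers close. It gives the time, the measured TCP pose, the force and the opening at its end, in the units of the state.
- manip.get_state(): the state, without advancing time (a new reading comes with each control period).
- manip.get_image(name): name is "scene" or "top" or "wrist"; returns a dict with "pixels" (480x640x3 uint8, red, green, blue), "range_z" (480x640 float32, m along the optical axis (not along the pixel's ray), 0 where there is no reading), "intrinsics" (3x3 intrinsics, pixels), "R" (3x3) and "t" (3): a world point X has camera coordinates R X + t. Camera axes: x right, y down, z forward; pixel columns grow to the right and rows downward; lengths in m; the calibration is good to about 2 mm. A picture is of the moment at which its call begins.
- manip.sign_off(): hands the job in, once; it reports no verdict.
The state is a dict: "clock": time; "qpos": joint angles; "qd": joint speeds; "effort": joint torques, N m; "position": TCP position; "ee_rot": TCP orientation; "contact_force": force on the tool from outside, world axes, zero at the start; "moment": the same for the moment, N m; "width": finger opening in m.
Only numpy, scipy, OpenCV 4.12 (cv2) and the standard library are available. Lean on these libraries where they do the work, as an engineer would, in place of code of your own. Each camera call takes 0.05 s, during which the arm holds its last target.

TASK

The cookbook stand lies on its face with its sliding prop leg pushed in. With the cam lever still open, slide the leg out by its clamp head until its pointer is level with the ridge of the marker clip; then, keeping the leg there, squeeze the cam lever fully home towards the grip post, and finish while still holding post and lever squeezed together between the fingers, so that a locking screw could be put in (the lever springs open if let go). Leave the mug, the candle and the spoon alone.

Things in the scene. Friction and masses are not known exactly. Their poses are not given: they have to be found in the camera images.
- stand: Wooden board of the stand, 240 x 160 x 12 mm, fixed flat on the worktop; origin on the worktop under its centre. x: the way the leg slides out (about 90 degrees left of straight ahead, +-20); z up. All the stand's parts share these axes. The leg, a flat bar with a rubber foot, runs in a channel along the middle, slides 115 mm in all, takes about 2 N and stays where it is left.
- marker: Steel marker clip on the board's +y edge, fixed: 14 mm along x, 59 to 84 mm from the channel, with a dark ridge 2 mm wide across its middle, top 20 mm above the worktop. Origin: on the worktop, on the channel's centre line, level with the ridge. Axes as the stand's. It tells how far along x the pointer must come.
- pointer (a point): Tip of the leg's steel pointer arm, 56 mm to the +y side of the channel's centre line, 28 mm above the worktop; moves with the leg. At the start it is 35 to 100 mm short of the marker (on its -x side). It always has the same position along x as the clamp head's centre.
- handle_mid (a point): On the leg's clamp head, half-way between grip post and open lever, 61 mm above the worktop: two upright paddles side by side across the leg, 56 mm over their outer faces (38 closed), standing on a base plate 38 x 66 mm whose top is at 34 mm. The head floats sideways (y) up to 12 mm each way on a weak spring (120 N/m), so a squeeze centres itself between the fingers.
- grip_post: Black ribbed grip post on the clamp head, on the pointer's side (+y of handle_mid): 30 mm along x, 12 mm along y, 54 mm high, top 88 mm above the worktop. Origin at its centre; fixed to the head.
- lever: Bare steel cam lever with round top (-y of handle_mid): 30 x 12 x 60 mm, top at 94 mm; origin at the post's height. It slides 18 mm in +y towards the post: origins 44 mm apart when open, 26 when closed. A spring holds it open: it starts to move at about 8 N and is home at 14 N, so a grip of 4 to 6 N slides the leg with the lever open and 20 to 25 N closes it.
- mug: White mug behind the work, 92 x 127 x 95 mm, origin at the centre of its underside; leave alone.
- candle: Green cylindrical candle behind the work, 52 mm across, 144 mm high, origin at the centre of its underside; leave alone.
- spoon: Steel table spoon lying to the right, 187 mm long, origin at the centre of its underside; leave alone.

How it is judged:
By the outcome, as a careful person would: the job done as asked, in the order asked, and still so for the second after the job is handed in, while the arm keeps its last pose, push and grip.
It also fails if it takes over 35 s, if anything falls off the work surface, if the arm or the gripper's body presses on something with over 40 N, if the wrist force passes 120 N, or if a joint passes its speed limit or range.

## Working session

There is one attempt and no reset: what is moved stays moved. The work goes in short steps, Python scripts to look and compute and a tool call to move; the robot and the scene stay as the last step left them, time stands still between calls to the robot, and variables do not carry over. Pictures are saved under pics/ and viewed, and the job is handed in when it is done.

Besides the shell and the picture viewer there is one more tool, called as name(argument=value, ...), one argument or row to a line, values as JSON. arm_command: Moves the arm, as the interface text tells. Its arguments: {"type":"object","properties":{"commands":{"type":"array"},"grip_force":{"type":"number"}},"required":["commands"]}

```bash
ls; mkdir -p pics; python3 - <<'E'
from rig import manip
import cv2,numpy as np
print(manip.get_state())
print(manip.finger_overhang)
for n in ["scene","top","wrist"]:
    d=manip.get_image(n)
    cv2.imwrite(f"pics/{n}0.png",d["pixels"][:,:,::-1])
    np.savez(f"pics/{n}0.npz",**{k:v for k,v in d.items()})
    print(n,d["intrinsics"].tolist(),np.round(-d["R"].T@d["t"],3),np.round(d["R"],3).tolist())
E
```

```text
pics
{'clock': 0.0, 'qpos': array([ 1.10202335e+00,  2.76603629e-01,  1.50616045e+00, -3.07239589e-05,
        1.36066253e+00, -1.20971689e-01]), 'qd': array([ 2.77836868e-04,  5.74955127e-04, -9.03075508e-04, -1.45964749e-03,
        6.47960175e-05, -1.38525339e-03]), 'effort': array([-2.33057901e-03, -4.16775978e+01, -2.45803016e+01, -8.34677053e-05,
        1.08040767e-02,  6.09399677e-06]), 'position': array([0.19572693, 0.54007427, 0.21752391]), 'ee_rot': array([-0.57865504,  0.57928468,  0.4053807 , -0.40651457]), 'contact_force': array([-0.27589923, -0.72346168,  0.14287315]), 'moment': array([ 0.00159255,  0.01032144, -0.02721048]), 'width': 0.08525837251553517}
0.017
scene [[553.1703574355877, 0.0, 317.76094945155376], [0.0, 553.1703574355877, 236.61741441009036], [0.0, 0.0, 1.0]] [-0.186 -0.335  0.819] [[0.474, -0.881, 0.005], [-0.574, -0.313, -0.756], [0.667, 0.356, -0.654]]
top [[482.95786833697036, 0.0, 321.4027096728967], [0.0, 482.95786833697036, 241.59171231031166], [0.0, 0.0, 1.0]] [0.444 0.077 1.145] [[0.009, -1.0, 0.021], [-0.991, -0.012, -0.136], [0.137, -0.019, -0.99]]
wrist [[432.64021381007467, 0.0, 318.11113483726075], [0.0, 432.64021381007467, 244.49514021614317], [0.0, 0.0, 1.0]] [0.123 0.567 0.373] [[0.342, 0.94, -0.001], [0.897, -0.326, 0.299], [0.281, -0.103, -0.954]]
```

View pics/scene0.png

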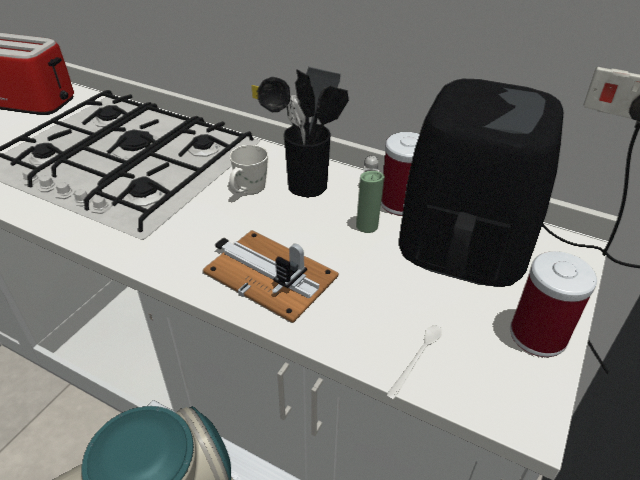

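View pics/top0.png

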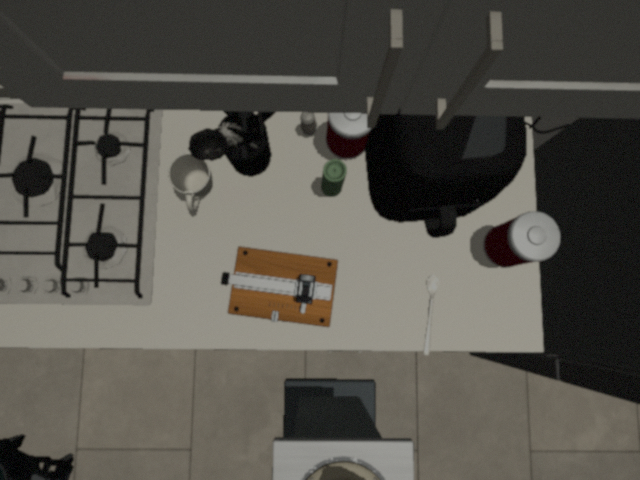

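View pics/wrist0.png

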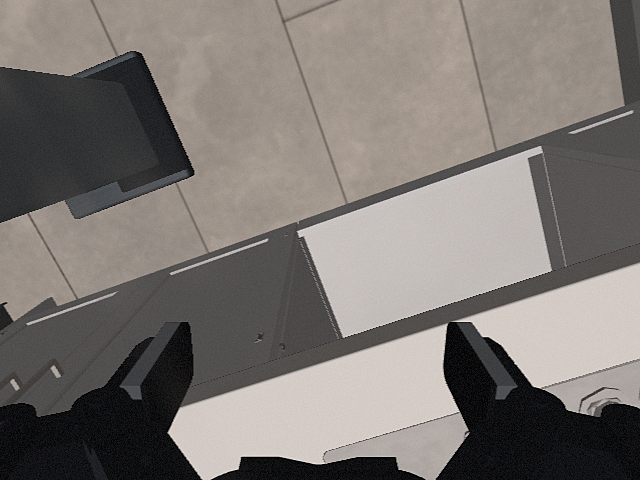

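```bash
cat > h.py <<'E'
import numpy as np,cv2
def load(n): return dict(np.load(f"pics/{n}.npz"))
def deproj(d,u,v,z=None):
    K,R,t=d["intrinsics"],d["R"],d["t"]
    r=int(round(v));c=int(round(u))
    zz=d["range_z"][r,c] if z is None else z
    p=np.linalg.inv(K)@np.array([u,v,1])*zz
    return R.T@(p-t)
def atz(d,u,v,h):
    K,R,t=d["intrinsics"],d["R"],d["t"]
    ray=R.T@np.linalg.inv(K)@np.array([u,v,1]); c=-R.T@t
    return c+ray*(h-c[2])/ray[2]
def tri(obs):
    A=np.zeros((3,3));b=np.zeros(3)
    for d,u,v in obs:
        ray=d["R"].T@np.linalg.inv(d["intrinsics"])@np.array([u,v,1]);ray/=np.linalg.norm(ray);c=-d["R"].T@d["t"]
        P=np.eye(3)-np.outer(ray,ray);A+=P;b+=P@c
    return np.linalg.solve(A,b)
def proj(d,X):
    p=d["intrinsics"]@(d["R"]@np.asarray(X)+d["t"]);return p[:2]/p[2]
E
python3 - <<'E'
import cv2
for n,(a,b,c,e),s in [("scene0",(190,340,220,325),5),("top0",(215,345,240,335),6)]:
    i=cv2.imread(f"pics/{n}.png")[c:e,a:b]
    cv2.imwrite(f"pics/{n}z.png",cv2.resize(i,None,fx=s,fy=s,interpolation=cv2.INTER_CUBIC))
E
```

```text
(no output)
```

View pics/scene0z.png

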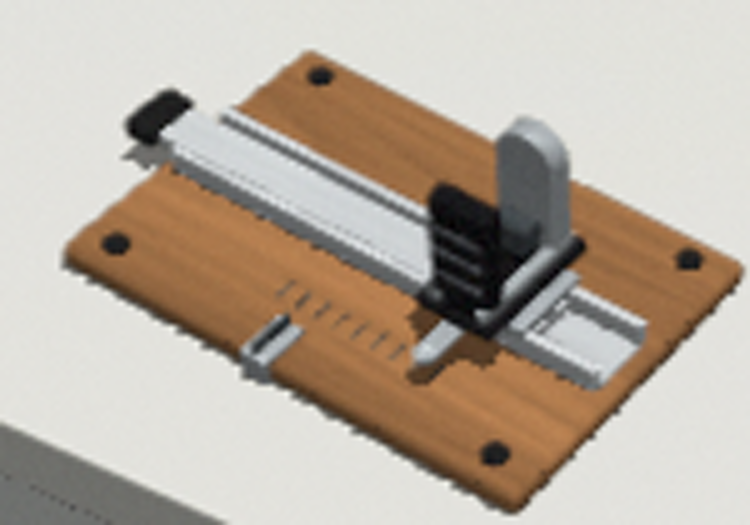

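View pics/top0z.png

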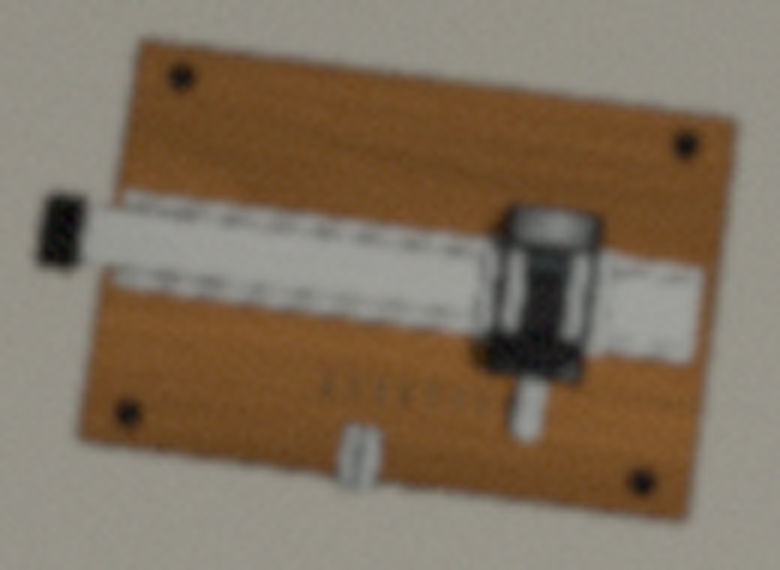

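```bash
python3 - <<'E'
from h import *
T=load("top0");S=load("scene0")
tp=lambda x,y:(215+(x+.5)/6-.5,240+(y+.5)/6-.5)
sp=lambda x,y:(190+(x+.5)/5-.5,220+(y+.5)/5-.5)
sc={"TL":((181,76),(320,76)),"TR":((685,145),(688,260)),"BR":((641,482),(495,454)),"BL":((128,413),(116,243)),
"ptr":((525,437),(417,368)),"ridgeIn":((366,428),(286,322)),"ridgeOut":((357,486),(256,362)),"postTopC":((530,352),(466,205)),}
P={}
for k,(a,b) in sc.items():
    p=tri([(T,*tp(*a)),(S,*sp(*b))]);P[k]=p
    print(k,np.round(p*1000,1),"res",np.round(proj(T,p)-tp(*a),1),np.round(proj(S,p)-sp(*b),1), "topdepth",np.round(deproj(T,*tp(*a))*1000,1))
cs=[atz(T,*tp(*a),.012) for a in [(140,40),(737,120),(688,520),(82,437)]]
print(np.round(np.array(cs)*1000,1))
c=np.mean(cs,0);sx=(cs[0]+cs[3]-cs[1]-cs[2])[:2];print("centre",c,"ang x deg",np.degrees(np.arctan2(sx[1],sx[0])),np.linalg.norm(sx)/2)
sx=((P["TL"]+P["BL"]-P["TR"]-P["BR"]))[:2];print("screws",np.mean([P[k] for k in["TL","TR","BR","BL"]],0),np.degrees(np.arctan2(sx[1],sx[0])))
from scipy.spatial.transform import Rotation as Ro
print(Ro.from_quat([0.57928468,0.4053807,-0.40651457,-0.57865504]).as_matrix())
E
```

```text
TL [573.9 234.   11.8] res [ 0.5 -0.3] [-0.6  0. ] topdepth [573.3 235.2  11. ]
TR [549.1  35.7  11. ] res [ 0.6 -0.3] [-0.7  0.1] topdepth [548.   37.1  14.4]
BR [418.3  51.7  11.3] res [ 0.6 -0.4] [-0.8  0.1] topdepth [417.6  53.2  16.9]
BL [443.  250.1  11.9] res [ 0.6 -0.4] [-0.8  0. ] topdepth [442.1 251.1  14.1]
ptr [435.1  96.8  21.1] res [ 0.5 -0.3] [-0.7  0. ] topdepth [434.4  97.8  30. ]
ridgeIn [437.3 159.2  14.5] res [ 0.1 -0.1] [-0.1  0. ] topdepth [437.2 159.6  11.6]
ridgeOut [415.9 161.4   9.8] res [ 0.6 -0.4] [-0.8  0. ] topdepth [415.1 162.3  15.8]
postTopC [467.2  92.8  84.5] res [ 1.2 -0.8] [-1.6  0.1] topdepth [465.4  95.3  88.5]
[[587.2 251.5  12. ]
 [558.3  16.7  12. ]
 [403.2  34.8  12. ]
 [432.7 268.8  12. ]]
centre [0.4953536  0.14295586 0.012     ] ang x deg 82.88929487986861 0.236227001601237
screws [0.49608862 0.14288227 0.01150044] 82.90120390831936
[[ 3.40824787e-01 -8.01751370e-04 -9.40126492e-01]
 [ 9.40125065e-01 -1.64966885e-03  3.40825676e-01]
 [-1.82415484e-03 -9.99998318e-01  1.91498524e-04]]
```

arm_command(
  commands=[
    [8.5,[2.4,-3.7,0],-0.112],
    [8.5,[2.4,-3.7,0],-0.112],
    [8.5,[2.4,-3.7,0],-0.112],
    [8.5,[2.4,-3.7,0],-0.112],
    [8.5,[2.4,-3.7,0],-0.112],
    [8.5,[2.4,-3.7,0],-0.112],
    [8.5,[2.4,-3.7,0],-0.112],
    [8.5,[2.4,-3.7,0],-0.112],
    [8.5,[2.4,-3.7,0],-0.112],
    [8.5,[2.4,-3.7,0],-0.112],
    [8.5,[2.4,-3.7,0],-0.112],
    [8.5,[2.4,-3.7,0],-0.112],
  ],
)

```text
clock: 1.35
position: [0.4845, 0.0949, 0.2183]
ee_rot: [0.706, -0.706, 0.044, -0.044]
contact_force: [-0.2, 0.4, 0.0]
width: 0.0848
```

```bash
cat > snap.py <<'E'
import sys
from rig import manip
from h import *
from scipy.spatial.transform import Rotation as Ro
tag=sys.argv[1]
for n in sys.argv[2:]:
    d=manip.get_image(n);cv2.imwrite(f"pics/{n}{tag}.png",d["pixels"][:,:,::-1]);np.savez(f"pics/{n}{tag}.npz",**d)
s=manip.get_state();q=s["ee_rot"];M=Ro.from_quat([q[1],q[2],q[3],q[0]]).as_matrix()
print(s["clock"],np.round(s["position"]*1000,1),"toolx deg",np.degrees(np.arctan2(M[1,0],M[0,0])),"tooly",np.round(M[:,1],3),s["contact_force"].round(2),s["moment"].round(2),s["width"],s["qpos"].round(2))
E
python3 snap.py 1 wrist
```

```text
1.4 [489.3  88.9 218.2] toolx deg -7.581961070208593 tooly [ 0.005 -0.007 -1.   ] [ 3.65 -3.7   0.41] [-0.16 -0.15  0.  ] 0.08504457180945553 [ 0.04  0.16  1.67 -0.01  1.32  0.18]
```

View pics/wrist1.png

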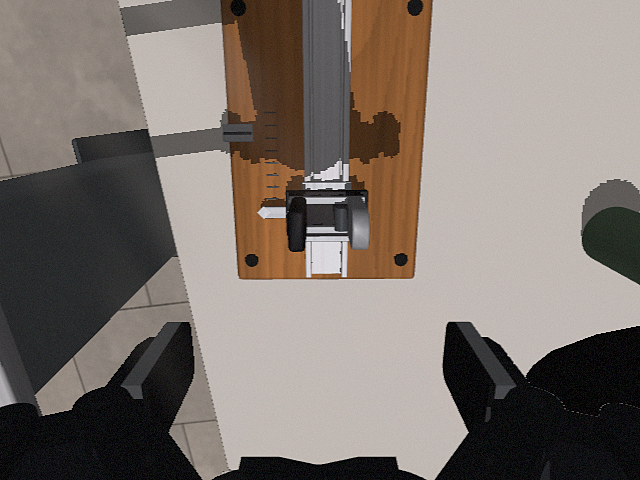

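```bash
python3 snap.py 2 wrist; python3 - <<'E'
import cv2
i=cv2.imread("pics/wrist2.png")[90:290,215:415]
cv2.imwrite("pics/wrist2z.png",cv2.resize(i,None,fx=3,fy=3,interpolation=cv2.INTER_CUBIC))
E
```

```text
1.45 [487.   92.2 218.1] toolx deg -7.330464936941642 tooly [ 0.002 -0.003 -1.   ] [-0.16  0.65 -0.12] [0.03 0.03 0.  ] 0.08496249634353051 [ 0.05  0.16  1.67 -0.    1.32  0.18]
```

View pics/wrist2z.png

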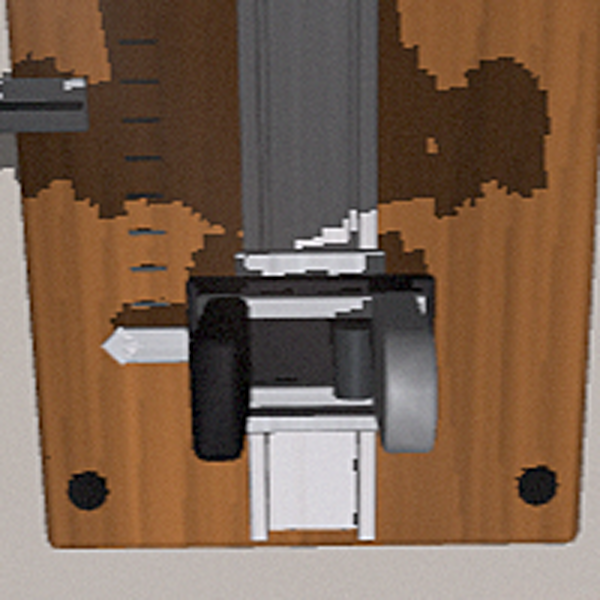

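```bash
python3 - <<'E'
from h import *
T=load("top0");S=load("scene0");W=load("wrist2")
tp=lambda x,y:(215+(x+.5)/6-.5,240+(y+.5)/6-.5)
sp=lambda x,y:(190+(x+.5)/5-.5,220+(y+.5)/5-.5)
wp=lambda x,y:(215+(x+.5)/3-.5,90+(y+.5)/3-.5)
a=np.radians(82.9);ex=np.array([np.cos(a),np.sin(a)]);ey=np.array([-ex[1],ex[0]]);c=np.array([.4958,.1429])
def st(p): return np.round([ex@(p[:2]-c)*1000,ey@(p[:2]-c)*1000,p[2]*1000],1)
pts={"BR":((88,490),.012,(641,482),(495,454)),"TR":((537,486),.012,(685,145),(688,260)),"ptr":((103,346),.028,(525,437),(413,365)),"ridgeIn":((83,105),.020,(366,428),(288,320))}
for k,(w,h,t,s) in pts.items():
    p=tri([(W,*wp(*w)),(T,*tp(*t)),(S,*sp(*s))]);q=atz(W,*wp(*w),h);t2=atz(T,*tp(*t),h);s2=atz(S,*sp(*s),h);print(k,"tri",st(p),"W",st(q),"T",st(t2),"S",st(s2),"W world",np.round(q*1000,1))
    p=tri([(W,*wp(*w)),(S,*sp(*s))]);print("   WS",st(p))
# post/lever tops
for k,w,h in [("postL",(192,320),.088),("levR",(437,395),.08)]: print(k,st(atz(W,*wp(*w),h)))
# depth-based: points at height >70mm in wrist
vv,uu=np.mgrid[90:290,215:415];z=W["range_z"][90:290,215:415]
P=np.stack([(uu-W["intrinsics"][0,2])/W["intrinsics"][0,0]*z,(vv-W["intrinsics"][1,2])/W["intrinsics"][1,1]*z,z],-1).reshape(-1,3)
P=(P-W["t"])@W["R"]
X=(P[:,:2]-c)@np.stack([ex,ey],1)*1000;H=P[:,2]*1000
for lo,hi in[(50,80),(80,91),(91,100)]:
    m=(H>lo)&(H<hi)&(z.ravel()>0);m&=True
    for nm,mm in(("post",m&(X[:,1]>0)),("lev",m&(X[:,1]<0))):
        if mm.sum()>5: print(lo,nm,mm.sum(),np.percentile(X[mm,0],[1,50,99]).round(1),np.percentile(X[mm,1],[1,50,99]).round(1),np.percentile(H[mm],[1,50,99]).round(1))
E
```

```text
BR tri [-100.    65.7   11.2] W [-99.5  65.7  12. ] T [-98.8  66.6  12. ] S [-101.7   65.    12. ] W world [418.3  52.3  12. ]
   WS [-100.5   65.2   11.1]
TR tri [-99.9 -66.2  11.1] W [-99.8 -66.3  12. ] T [-98.6 -65.1  12. ] S [-101.6  -66.4   12. ] W world [549.3  35.6  12. ]
   WS [-100.6  -67.    10.6]
ptr tri [-53.3  55.9  24.5] W [-52.9  56.2  28. ] T [-52.3  55.3  28. ] S [-56.5  58.1  28. ] W world [433.5  97.4  28. ]
   WS [-54.   56.3  24.8]
ridgeIn tri [ 9.1 59.7 15.1] W [ 9.9 59.  20. ] T [ 8.7 60.1 20. ] S [ 5.  62.4 20. ] W world [438.5 160.   20. ]
   WS [ 9.2 59.3 14.9]
postL [-34.   26.5  88. ]
levR [-54.  -29.3  80. ]
50 post 192 [-63.9 -38.4 -37.5] [15.6 18.2 27.9] [50.5 65.9 79.4]
50 lev 534 [-63.7 -48.6 -37.6] [-27.2 -14.2  -6.6] [50.3 54.5 79.6]
80 post 758 [-67.2 -51.4 -37.8] [15.6 21.3 27.5] [81.  87.8 89.8]
80 lev 318 [-65.8 -42.5 -38. ] [-28.1 -21.4 -16.3] [80.3 87.7 91. ]
91 lev 437 [-61.9 -52.1 -43.2] [-27.8 -22.2 -16.4] [91.1 93.  95.2]
```

arm_command(
  commands=[
    [8.5,[0,0,0],0],
    [8.5,[0,0,0],0],
    [8.5,[0,0,0],0],
  ],
)

```text
clock: 1.75
position: [0.4831, 0.0977, 0.2184]
ee_rot: [0.706, -0.706, 0.042, -0.042]
contact_force: [0.3, 0.3, 0.1]
width: 0.0851
```

```bash
python3 snap.py 3 
```

```text
1.75 [483.1  97.7 218.4] toolx deg -6.813598313238441 tooly [-0.001  0.    -1.   ] [0.27 0.33 0.09] [-0.02  0.   -0.02] 0.08505944723326773 [0.06 0.15 1.67 0.   1.32 0.18]
```

arm_command(
  commands=[
    [8.5,[0.3,-0.35,-3],-0.005],
    [8.5,[0.32,-0.35,-3],0],
    [8.5,[0,0,-2],0],
    [8.5,[0,0,-0.5],0],
    [8.5,[0,0,0],0],
    [8.5,[0,0,0],0],
    [8.5,[0,0,0],0],
  ],
)

```text
clock: 2.45
position: [0.4911, 0.09, 0.1348]
ee_rot: [0.706, -0.706, 0.043, -0.045]
contact_force: [-0.2, -0.2, 0.6]
width: 0.0849
```

```bash
python3 snap.py 4 wrist
```

```text
2.5 [491.   89.9 134.7] toolx deg -7.192864981890334 tooly [ 0.003  0.    -1.   ] [0.02 0.74 1.23] [-0.02 -0.02 -0.  ] 0.085271484636081 [ 0.04  0.23  1.8  -0.    1.12  0.17]
```

View pics/wrist4.png

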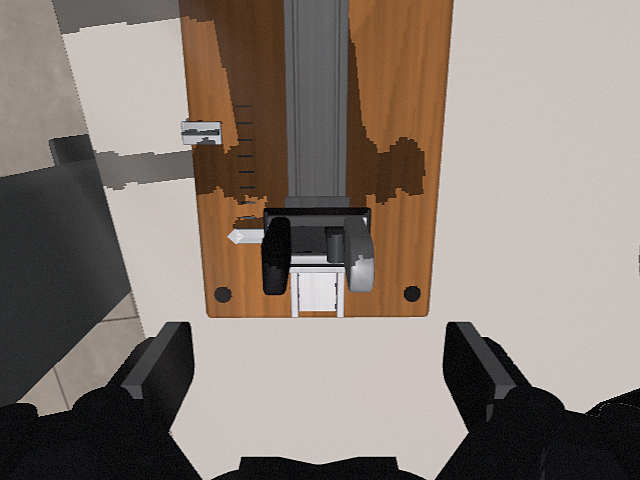

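arm_command(
  commands=[
    [8.5,[-0.1,0.0,-2.5],0],
    [8.5,[0,0,-2.5],0],
    [8.5,[0,0,-1.8],0],
    [8.5,[0,0,-0.5],0],
    [8.5,[0,0,0],0],
    [8.5,[0,0,0],0],
    [8.5,[0,0,0],0],
  ],
)

```text
clock: 3.2
position: [0.4903, 0.0896, 0.0616]
ee_rot: [0.706, -0.706, 0.044, -0.045]
contact_force: [0.3, 1.0, -0.7]
width: 0.0851
```

```bash
python3 snap.py 5 wrist
```

```text
3.25 [490.1  89.6  61.5] toolx deg -7.221586850796628 tooly [ 0.002  0.    -1.   ] [-0.51  0.19  0.54] [-0.06  0.02  0.03] 0.08530537787076911 [ 0.04  0.31  1.9  -0.    0.93  0.17]
```

View pics/wrist5.png

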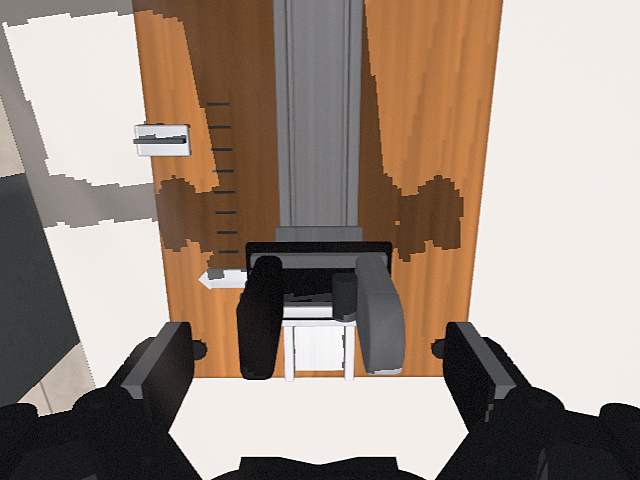

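```bash
python3 - <<'E'
from h import *
W=load("wrist5");a=np.radians(-7.22);tx=np.array([np.cos(a),np.sin(a),0]);tz=np.array([-tx[1],tx[0],0]);T=np.array([.4901,.0896,.0615])
for dy in (0.004,-.017,.03):
  for s in(-1,1):
    print(dy,s,[proj(W,T+tx*s*.0425+tz*k*.011+np.array([0,0,dy])).round().tolist() for k in(-1,1)])
print(proj(W,T),proj(W,T+np.array([0,0,.03])))
E
```

```text
0.004 -1 [[214.0, 341.0], [209.0, 290.0]]
0.004 1 [[429.0, 341.0], [433.0, 289.0]]
-0.017 -1 [[224.0, 317.0], [221.0, 270.0]]
-0.017 1 [[417.0, 317.0], [420.0, 270.0]]
0.03 -1 [[196.0, 381.0], [190.0, 322.0]]
0.03 1 [[448.0, 380.0], [453.0, 321.0]]
[321.06351635 311.32514787] [321.93327568 351.73694488]
```

```bash
python3 - <<'E'
from h import *
W=load("wrist5");a=np.radians(-7.22);tx=np.array([np.cos(a),np.sin(a),0]);tz=np.array([-tx[1],tx[0],0]);T=np.array([.4901,.0896,.0615])
for u,v in [(186,326),(170,326),(175,345),(186,345),(186,375),(160,375),(150,360),(130,390),(160,420),(452,326),(468,326),(452,345),(452,375),(490,375),(260,372),(380,368)]:
    p=deproj(W,u,v)-T;print(u,v,W["range_z"][v,u],(np.array([p@tx,-p[2],p@tz])*1000).round(1))
E
```

```text
186 326 0.13933703 [-43.8 -30.6   9.9]
170 326 0.13600509 [-47.8 -33.6  11.5]
175 345 0.12912989 [-44.  -41.5   9.4]
186 345 0.13934854 [-43.8 -32.4   4.1]
186 375 0.13795453 [-43.4 -36.5  -4.3]
160 375 0.11596925 [-43.7 -55.5   8.6]
150 360 0.11888609 [-47.5 -51.8  10.8]
130 390 0.10792352 [-48.3 -63.6   9.7]
160 420 0.115853794 [-43.7 -59.2  -2.9]
452 326 0.13830034 [ 41.5 -31.8  10.3]
468 326 0.13659963 [ 46.1 -33.4  11.1]
452 345 0.13687973 [ 41.1 -34.9   5.2]
452 375 0.1369879 [ 41.1 -37.6  -3.9]
490 375 0.11086589 [ 42.7 -60.2  11.4]
260 372 0.14855053 [-21.2 -27.1  -9.6]
380 368 0.14395982 [ 19.3 -30.8  -5.7]
```

```bash
python3 snap.py 6 scene; python3 - <<'E'
import cv2
i=cv2.imread("pics/scene6.png")[130:330,150:400]
cv2.imwrite("pics/scene6z.png",cv2.resize(i,None,fx=3,fy=3,interpolation=cv2.INTER_CUBIC))
E
```

```text
3.3 [489.9  89.6  61.3] toolx deg -7.214051248917234 tooly [ 0.002  0.    -1.   ] [0.76 1.03 0.43] [0.02 0.01 0.01] 0.0849731251269963 [ 0.04  0.31  1.9  -0.    0.93  0.17]
```

View pics/scene6z.png

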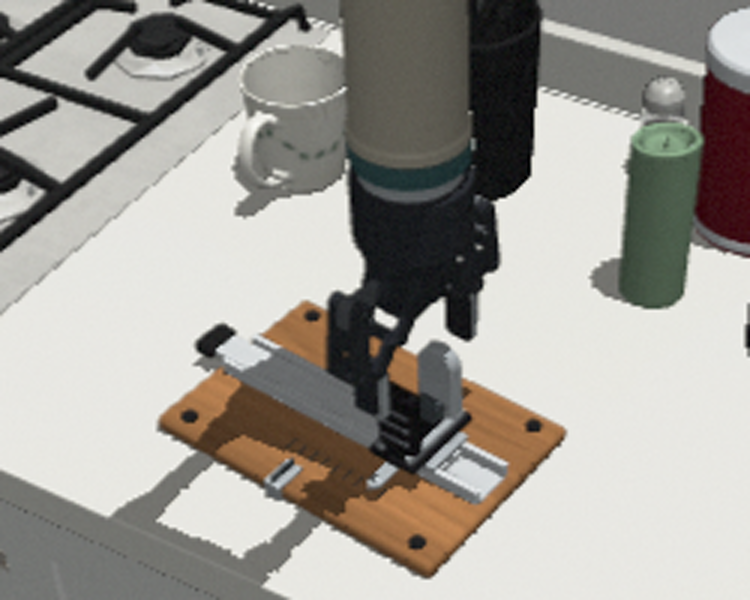

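```bash
python3 - <<'E'
from h import *
W=load("wrist5");S=load("scene6");a=np.radians(-7.22);tx=np.array([np.cos(a),np.sin(a),0]);tz=np.array([-tx[1],tx[0],0]);T=np.array([.4901,.0896,.0615])
for u,v in [(320,470),(250,465),(390,465),(300,475)]:
    p=deproj(W,u,v)-T;print(u,v,(np.array([p@tx,-p[2],p@tz])*1000).round(1))
for dy in(-.017,.004,.03):
    print(dy,[((proj(S,T+tx*s*.0435+tz*.011+np.array([0,0,dy]))-[150,130])*3).round() for s in (-1,1)])
E
```

```text
320 470 [ -1.1 -89.5  10.3]
250 465 [-15.  -86.6   8.8]
390 465 [ 12.7 -87.8   9.8]
300 475 [ -4.8 -91.5  11.2]
-0.017 [array([364., 447.]), array([444., 374.])]
0.004 [array([362., 424.]), array([443., 351.])]
0.03 [array([360., 395.]), array([442., 322.])]
```

arm_command(
  commands=[
    [8.5,[0,0.05,-1.5],0],
    [8.5,[0,0,-1.2],0],
    [8.5,[0,0,-0.7],0],
    [8.5,[0,0,0],0],
    [8.5,[0,0,0],0],
    [8.5,[0,0,0],0],
  ],
)

```text
clock: 3.9
position: [0.4898, 0.0901, 0.027]
ee_rot: [0.706, -0.706, 0.044, -0.045]
contact_force: [0.5, -0.2, 0.2]
width: 0.0851
```

```bash
python3 snap.py 7 wrist scene; python3 - <<'E'
import cv2,numpy as np
i=cv2.imread("pics/scene7.png")[180:330,180:350]
j=cv2.resize(i,None,fx=3,fy=3,interpolation=cv2.INTER_CUBIC)
w=cv2.resize(cv2.imread("pics/wrist7.png"),None,fx=.9375*.5,fy=.9375*.5) 
w=cv2.imread("pics/wrist7.png")[150:480,170:470]
o=np.zeros((450,810,3),np.uint8);o[:450,:510]=j;o[:330,510:810]=w
cv2.imwrite("pics/c7.png",o[:, :800])
E
```

```text
4.0 [489.7  90.1  27. ] toolx deg -7.2180025999041835 tooly [ 0.001  0.    -1.   ] [-0.   -0.37  0.29] [0. 0. 0.] 0.08539701017327254 [ 0.04  0.35  1.94 -0.    0.85  0.17]
```

View pics/c7.png

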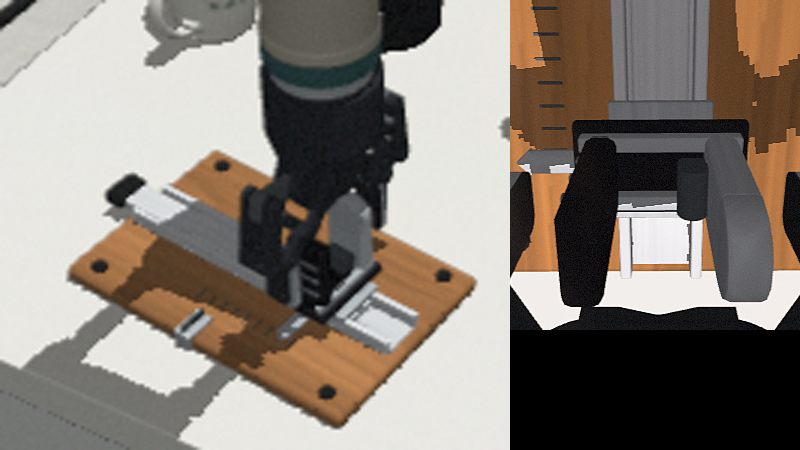

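arm_command(
  commands=[
    [6.2,[0,0,0],0],
    [6.2,[0,0,0],0],
    [6.2,[0,0,0],0],
    [5.8,[0,0,0],0],
    [5.8,[0,0,0],0],
    [5.8,[0,0,0],0],
  ],
  grip_force=5,
)

```text
clock: 4.6
position: [0.4892, 0.0901, 0.0264]
ee_rot: [-0.706, 0.706, -0.044, 0.045]
contact_force: [-0.3, 0.5, 0.2]
width: 0.0579
```

arm_command(
  commands=[
    [5.5,[0,0,0],0],
    [5.5,[0,0,0],0],
    [5.5,[0,0,0],0],
    [5.5,[0,0,0],0],
  ],
  grip_force=5,
)

```text
clock: 5.0
position: [0.4894, 0.0901, 0.0266]
ee_rot: [-0.706, 0.706, -0.044, 0.045]
contact_force: [0.1, 0.1, 3.0]
width: 0.055
```

```bash
python3 snap.py 8 wrist
```

```text
5.05 [489.4  90.1  26.6] toolx deg -7.2153943538683745 tooly [ 0.001 -0.    -1.   ] [-0.16 -0.16  2.78] [-0.01  0.08  0.  ] 0.05525347644351788 [ 0.04  0.35  1.94 -0.    0.85  0.17]
```

View pics/wrist8.png

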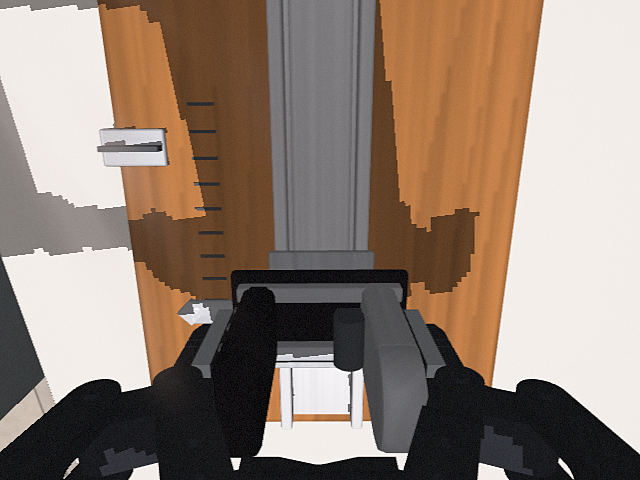

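arm_command(
  commands=[
    [5.5,[0.06,0.5,0],0],
    [5.5,[0.12,1.0,0],0],
    [5.5,[0.06,0.5,0],0],
    [5.5,[0,0,0],0],
    [5.5,[0,0,0],0],
  ],
)

```text
clock: 5.55
position: [0.492, 0.1113, 0.0266]
ee_rot: [0.706, -0.705, 0.044, -0.045]
contact_force: [-0.2, 1.9, 4.3]
width: 0.055
```

```bash
python3 snap.py 9 wrist
```

```text
5.6 [492.  111.1  26.6] toolx deg -7.223846643628169 tooly [ 0.001  0.001 -1.   ] [0.59 2.85 6.39] [ 0.28 -0.02  0.08] 0.05501332019055632 [0.08 0.36 1.93 0.   0.85 0.21]
```

View pics/wrist9.png

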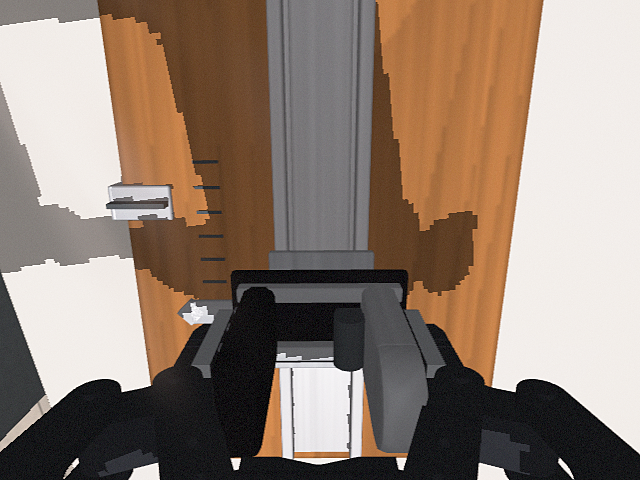

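arm_command(
  commands=[
    [5.5,[0.06,0.5,0],0],
    [5.5,[0.12,1.0,0],0],
    [5.5,[0.12,1.0,0],0],
    [5.5,[0.12,0.7,0],0],
    [5.5,[0.03,0.4,0],0],
    [5.5,[0,0,0],0],
    [5.5,[0,0,0],0],
    [5.5,[0,0,0],0],
  ],
)

```text
clock: 6.4
position: [0.4964, 0.1464, 0.0266]
ee_rot: [0.706, -0.706, 0.044, -0.045]
contact_force: [-0.4, 2.1, 6.0]
width: 0.0551
```

```bash
python3 snap.py 10 wrist scene top;  python3 - <<'E'
import cv2
i=cv2.imread("pics/wrist10.png")[230:380,90:270]
cv2.imwrite("pics/wrist10z.png",cv2.resize(i,None,fx=4,fy=4,interpolation=cv2.INTER_CUBIC))
E
```

```text
6.55 [496.3 146.3  26.6] toolx deg -7.232079442535381 tooly [ 0.001  0.    -1.   ] [-0.47  1.64  4.66] [0.18 0.02 0.14] 0.05542812025915231 [0.15 0.38 1.9  0.   0.87 0.28]
```

View pics/wrist10z.png

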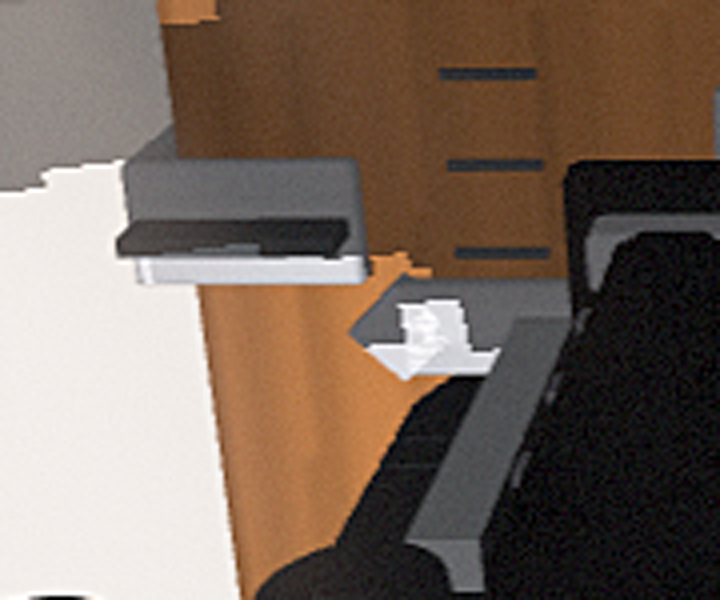

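View pics/wrist10.png

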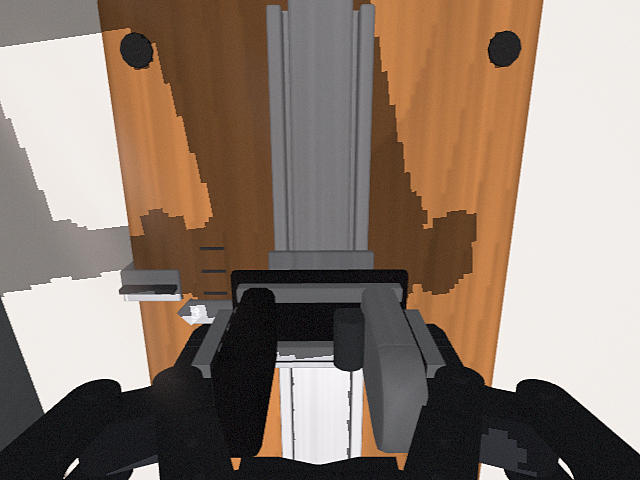

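```bash
cat > meas.py <<'E'
import sys
from h import *
n=sys.argv[1];u0,u1,v0,v1=map(int,sys.argv[2:6])
W=load(n)
a=np.radians(82.9);ex=np.array([np.cos(a),np.sin(a)]);ey=np.array([-ex[1],ex[0]]);c=np.array([.4958,.1429])
vv,uu=np.mgrid[v0:v1,u0:u1];z=W["range_z"][v0:v1,u0:u1]
P=np.stack([(uu-W["intrinsics"][0,2])/W["intrinsics"][0,0]*z,(vv-W["intrinsics"][1,2])/W["intrinsics"][1,1]*z,z],-1).reshape(-1,3)
P=(P-W["t"])@W["R"]
X=(P[:,:2]-c)@np.stack([ex,ey],1)*1000;H=P[:,2]*1000;Z=z.ravel()>0
m=Z&(X[:,1]>58.5)&(X[:,1]<85)&(H>13)
for lo,hi in((13,15),(15,17),(17,18.5),(18.5,22)):
    k=m&(H>lo)&(H<hi)
    if k.sum()>3: print("marker H",lo,hi,k.sum(),np.percentile(X[k,0],[2,50,98]).round(1),np.percentile(X[k,1],[2,98]).round(1))
for lo in range(42,58,2):
    k=Z&(X[:,1]>lo)&(X[:,1]<lo+2)&(H>22)&(H<34)
    if k.sum()>3: print("ptr y",lo,k.sum(),np.percentile(X[k,0],[2,50,98]).round(1),np.median(H[k]).round(1))
def st(p): return np.round([ex@(p[:2]-c)*1000,ey@(p[:2]-c)*1000,p[2]*1000],1)
E
python3 meas.py wrist10 90 270 230 380
python3 - <<'E'
import sys;sys.argv=['x','wrist10','90','270','230','380']
exec(open('meas.py').read().split("vv,uu")[0]); 
def st(p): return np.round([ex@(p[:2]-c)*1000,ey@(p[:2]-c)*1000,p[2]*1000],1)
wp=lambda x,y:(90+(x+.5)/4-.5,230+(y+.5)/4-.5)
for k,p,h in [("tip",(350,333),.028),("ridge in top lo",(350,252),.020),("in hi",(345,222),.020),("in top mid?",(346,243),.020),("out mid?",(118,246),.020)]: print(k,st(atz(W,*wp(*p),h)))
E
python3 - <<'E'
import cv2,numpy as np
a=cv2.resize(cv2.imread("pics/scene10.png")[245:325,200:300],None,fx=4,fy=4,interpolation=cv2.INTER_CUBIC)
b=cv2.resize(cv2.imread("pics/top10.png")[250:340,220:320],None,fx=4,fy=4,interpolation=cv2.INTER_CUBIC)
o=np.zeros((360,800,3),np.uint8);o[:320,:400]=a;o[:360,400:]=b;cv2.imwrite("pics/c10.png",o)
E
```

```text
marker H 13 15 963 [-26.2  12.2  31.5] [58.9 82.2]
marker H 15 17 882 [ 3.7 11.6 16.6] [59.3 82.3]
marker H 17 18.5 69 [ 9.2 10.7 11.1] [59.8 81.1]
marker H 18.5 22 366 [ 8.6 10.2 11.1] [59.9 81.4]
ptr y 42 113 [-0.1  4.8  8.9] 28.2
ptr y 44 119 [-0.8  4.3  9. ] 28.2
ptr y 46 122 [-0.7  4.6  8.8] 28.3
ptr y 48 120 [-0.5  4.3  8.9] 28.1
ptr y 50 132 [-0.9  4.6  9.1] 28.2
ptr y 52 91 [0.1 4.1 7.7] 28.2
ptr y 54 43 [1.5 4.1 6.1] 28.1
ptr y 56 6 [3.1 3.7 4. ] 27.7
tip [ 3.7 56.6 28. ]
ridge in top lo [ 8.9 58.6 20. ]
in hi [12.2 58.8 20. ]
in top mid? [ 9.9 58.9 20. ]
out mid? [ 9.6 82.1 20. ]
```

View pics/c10.png

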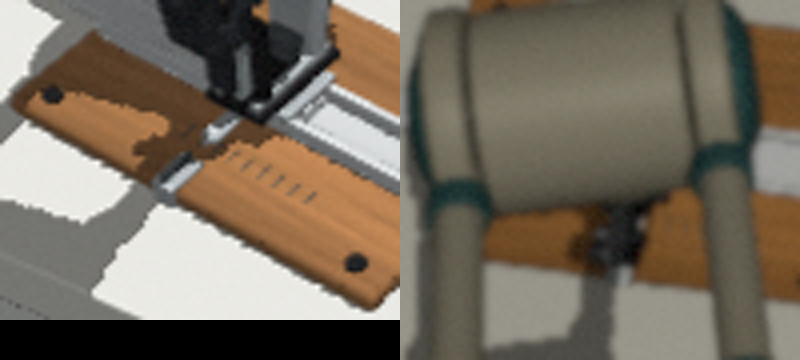

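arm_command(
  commands=[
    [5.5,[0.04,0.3,0],0],
    [5.5,[0.03,0.29,0],0],
    [5.5,[0,0,0],0],
    [5.5,[0,0,0],0],
    [5.5,[0,0,0],0],
    [5.5,[0,0,0],0],
  ],
)

```text
clock: 7.15
position: [0.4969, 0.1518, 0.0266]
ee_rot: [-0.706, 0.706, -0.044, 0.045]
contact_force: [0.3, -0.4, 4.9]
width: 0.055
```

```bash
python3 snap.py 11 wrist;  python3 - <<'E'
import cv2
i=cv2.imread("pics/wrist11.png")[230:380,90:270]
cv2.imwrite("pics/wrist11z.png",cv2.resize(i,None,fx=4,fy=4,interpolation=cv2.INTER_CUBIC))
E
python3 meas.py wrist11 90 270 230 380
```

```text
7.2 [496.9 151.7  26.6] toolx deg -7.214927202264779 tooly [ 0. -0. -1.] [ 0.08 -0.43  5.64] [-0.04  0.04  0.13] 0.05534362246493739 [ 0.16  0.38  1.9  -0.    0.87  0.29]
marker H 13 15 965 [-21.2  13.3  37.3] [59.  82.4]
marker H 15 17 798 [ 3.5 11.8 16.7] [59.5 82.3]
marker H 17 18.5 92 [ 9.1 10.7 11.2] [59.8 80.6]
marker H 18.5 22 381 [ 8.6 10.1 11.1] [60.1 81.5]
ptr y 42 113 [ 5.2 10.4 14.5] 28.2
ptr y 44 117 [ 4.8  9.9 14.2] 28.2
ptr y 46 129 [ 5.   9.8 14.3] 28.2
ptr y 48 116 [ 4.8  9.9 14.3] 28.2
ptr y 50 132 [ 4.4 10.1 14.4] 28.0
ptr y 52 95 [ 5.3  9.4 13.3] 28.0
ptr y 54 44 [ 7.2  9.5 11.2] 28.2
ptr y 56 6 [9.3 9.6 9.8] 27.9
```

View pics/wrist11z.png

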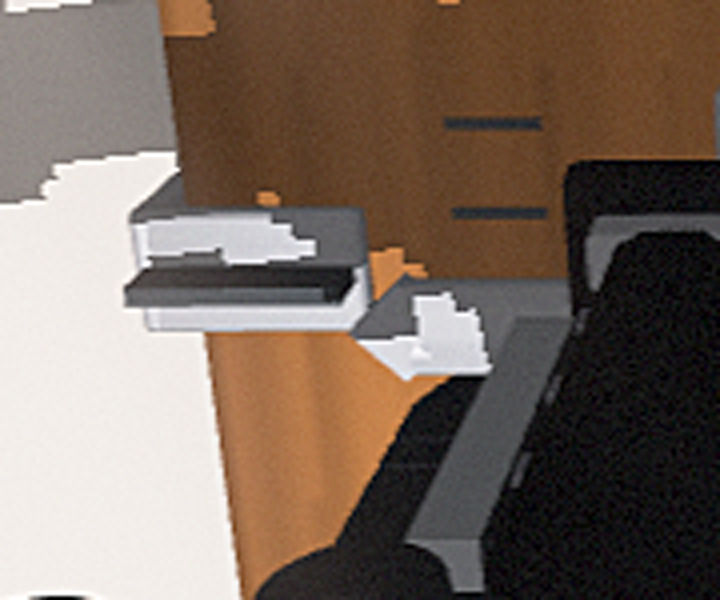

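arm_command(
  commands=[
    [5.5,[0.005,0.05,0],0],
    [5.5,[0,0,0],0],
    [5.5,[0,0,0],0],
    [5.5,[0,0,0],0],
  ],
)

```text
clock: 7.6
position: [0.4969, 0.1519, 0.0266]
ee_rot: [-0.705, 0.706, -0.044, 0.045]
contact_force: [0.4, -1.1, 5.3]
width: 0.0554
```

```bash
python3 snap.py 12 wrist;python3 meas.py wrist12 90 270 230 380
```

```text
7.65 [496.9 151.9  26.6] toolx deg -7.207259787872588 tooly [ 0.    -0.001 -1.   ] [ 0.22 -1.87  5.98] [-0.26  0.04  0.06] 0.055000721080169936 [ 0.16  0.38  1.89 -0.    0.87  0.29]
marker H 13 15 940 [-21.7  14.   37.4] [59.  82.4]
marker H 15 17 811 [ 3.6 11.8 16.7] [59.4 82.2]
marker H 17 18.5 98 [ 9.4 10.7 11.3] [59.8 81.7]
marker H 18.5 22 365 [ 8.6 10.1 11.1] [60.  81.6]
ptr y 42 106 [ 5.7 10.9 14.3] 28.2
ptr y 44 126 [ 4.8  9.9 14.5] 28.1
ptr y 46 123 [ 5.1 10.2 14.6] 28.2
ptr y 48 122 [ 4.9 10.  14.5] 28.1
ptr y 50 130 [ 4.6 10.2 14.7] 28.2
ptr y 52 96 [ 5.7  9.5 13.7] 28.1
ptr y 54 44 [ 7.3 10.  11.9] 28.2
ptr y 56 5 [8.  9.5 9.7] 27.5
```

arm_command(
  commands=[
    [5.0,[0,0,0],0],
    [5.0,[0,0,0],0],
    [4.5,[0,0,0],0],
    [4.5,[0,0,0],0],
    [4.0,[0,0,0],0],
    [4.0,[0,0,0],0],
    [3.5,[0,0,0],0],
    [3.5,[0,0,0],0],
    [3.0,[0,0,0],0],
    [3.0,[0,0,0],0],
    [3.0,[0,0,0],0],
  ],
  grip_force=25,
)

```text
clock: 8.75
position: [0.498, 0.1521, 0.0282]
ee_rot: [-0.706, 0.706, -0.043, 0.045]
contact_force: [-1.2, -2.0, 14.7]
width: 0.0376
```

```bash
python3 snap.py 13 wrist;python3 meas.py wrist13 90 270 230 380
```

```text
8.8 [498.  152.1  28.2] toolx deg -7.182163379486106 tooly [ 0.003 -0.001 -1.   ] [-0.44 -1.92 14.13] [-0.23  0.35  0.15] 0.03770656435889015 [ 0.16  0.38  1.89 -0.    0.87  0.29]
marker H 13 15 992 [-27.6  13.1  37.6] [58.9 82.2]
marker H 15 17 801 [ 3.7 11.8 16.6] [59.4 82.2]
marker H 17 18.5 86 [ 8.9 10.6 11.1] [59.9 81.7]
marker H 18.5 22 351 [ 8.7 10.2 11.2] [60.  81.5]
ptr y 42 122 [ 5.4 10.3 14.8] 28.3
ptr y 44 120 [ 5.5 10.5 14.7] 28.1
ptr y 46 121 [ 5.3 10.3 14.5] 28.1
ptr y 48 127 [ 5.  10.4 14.7] 28.1
ptr y 50 125 [ 5.  10.2 14.7] 28.2
ptr y 52 88 [ 5.5  9.7 13.6] 28.1
ptr y 54 46 [ 6.8  9.7 11.7] 28.0
ptr y 56 6 [ 8.6  9.4 10.3] 27.9
```

View pics/wrist13.png

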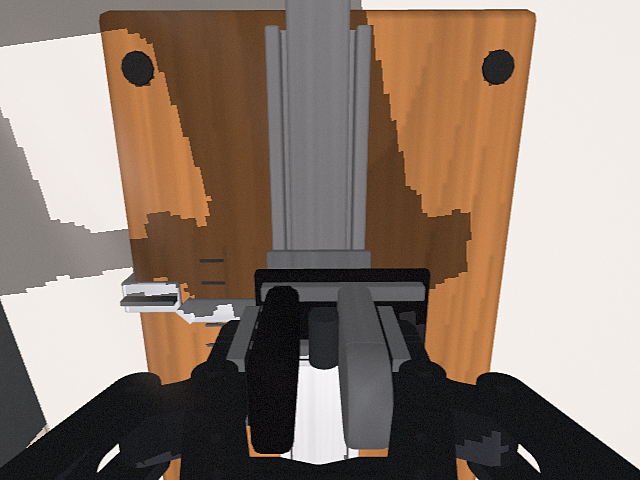

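arm_command(
  commands=[
    [3.0,[0,0,0],0],
    [3.0,[0,0,0],0],
    [3.0,[0,0,0],0],
    [3.0,[0,0,0],0],
    [3.0,[0,0,0],0],
    [3.0,[0,0,0],0],
  ],
  grip_force=25,
)

```text
clock: 9.4
position: [0.498, 0.1521, 0.0282]
ee_rot: [-0.706, 0.706, -0.043, 0.045]
contact_force: [-1.8, -1.9, 15.1]
width: 0.0376
```

```bash
python3 snap.py 14 wrist;python3 meas.py wrist14 90 270 230 380; python3 - <<'E'
import cv2
i=cv2.imread("pics/wrist14.png")[230:480,100:470]
cv2.imwrite("pics/wrist14z.png",cv2.resize(i,None,fx=2,fy=2,interpolation=cv2.INTER_CUBIC))
E
```

```text
9.45 [498.  152.1  28.1] toolx deg -7.183197605090579 tooly [ 0.003 -0.001 -1.   ] [-0.45 -1.88 15.17] [-0.26  0.26  0.12] 0.03775117794971557 [ 0.16  0.38  1.89 -0.    0.87  0.29]
marker H 13 15 977 [-27.7  13.   37.2] [59.  82.2]
marker H 15 17 842 [ 3.7 11.6 16.8] [59.3 82.3]
marker H 17 18.5 86 [ 9.8 10.6 11.3] [60.  80.9]
marker H 18.5 22 354 [ 8.7 10.2 11.1] [60.1 81.6]
ptr y 42 119 [ 5.5 10.7 14.6] 28.2
ptr y 44 128 [ 5.3 10.4 14.7] 28.2
ptr y 46 112 [ 5.4 10.3 14.8] 28.2
ptr y 48 130 [ 4.9 10.3 14.8] 28.1
ptr y 50 126 [ 4.8 10.3 14.8] 28.3
ptr y 52 89 [ 5.6  9.6 13.6] 28.3
ptr y 54 42 [ 7.5  9.7 12.1] 28.1
ptr y 56 5 [ 8.8  9.4 10. ] 28.3
```

View pics/wrist14z.png

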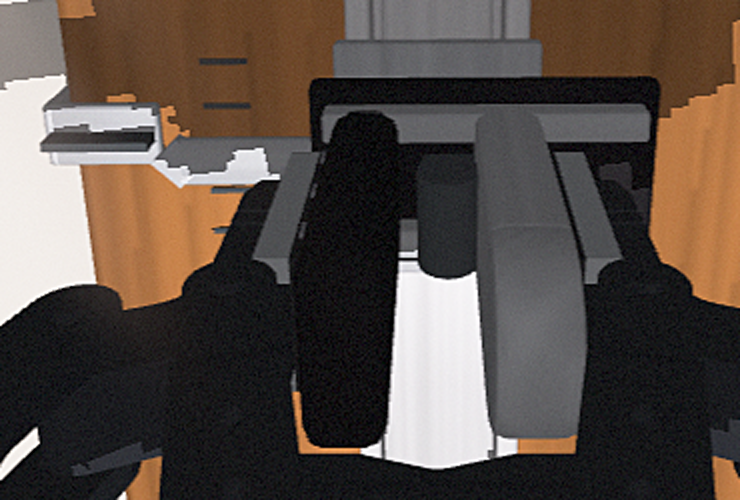

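```bash
python3 - <<'E'
from h import *
W=load("wrist14");a=np.radians(82.9);ex=np.array([np.cos(a),np.sin(a)]);ey=np.array([-ex[1],ex[0]]);c=np.array([.4958,.1429])
for n,(u0,u1,v0,v1) in {"post":(245,300,380,450),"lev":(335,395,370,448)}.items():
    pts=np.array([deproj(W,u,v) for v in range(v0,v1,2) for u in range(u0,u1)])
    Y=(pts[:,:2]-c)@ey*1000;H=pts[:,2]*1000
    m=(H>82)&(H<97);print(n,m.sum(),np.percentile(Y[m],[2,50,98]).round(1),np.median(H[m]).round(1))
E
```

```text
post 1561 [ 7.4 12.8 19. ] 88.0
lev 1872 [-18.2 -12.1  -6.7] 92.2
```

```bash
python3 -c "
from rig import manip
print(manip.sign_off())"
```

```text
the job is handed in; nothing more can be done
None
```

I slid the leg out about 62 mm with the lever still open, until the pointer was level with the marker ridge. I then squeezed the lever home at 25 N and handed the job in at about 9.5 s with the squeeze still held.

**Last checks**
- **Pointer:** in the wrist camera's depth picture the pointer is at about 9.4–10.3 mm along the stand's x and the ridge at about 9.9–10.2 mm. They agree to about 0.5 mm, and the leg had not shifted visibly during the squeeze.
- **Lever:** the finger opening is 37.7 mm and the depth picture gives 37.2 mm over the paddles, against a closed size of 38 mm.
- **During the slide:** the opening stayed at about 55 mm, against 56 mm over the open paddles. At most the lever was pressed about 1 mm.
- **Forces:** at the end the wrist reading was about 15 N, nearly all upward, because the pads swing forward as they close. It lifted the tool by about 1.5 mm.
- **Mug, candle and spoon:** the arm never went near them. I took no final picture of them.

**Disagreement with the text:** the open fingertips stood about 30 mm behind the reported TCP, not ahead of it. Wrist depth and the scene camera both showed this, so I went about 34 mm lower than the text implied before gripping.

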